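# Slide the cover plate out over the edge and pack it on top of the V-blocks

## Task

Pack the thin aluminium cover plate in the plywood box, flat on top of the two heavy V-blocks already in it. The guide strips keep fingers off its sides, so push it along the channel until about a third of it overhangs the channel's open right-hand end, still lying flat, then grip the overhanging end. Set it down centred on the narrow setup block and let go, take it again by its middle, and lower it into the box with your fingers passing through the cut-outs in its long sides, the only room for them; do not drop the plate, and leave the coupling, bearing and grease tin where they are.

Things in the scene. Friction and masses are not known exactly. Their poses are not given: they have to be found in the camera images.
- cover_plate: loose rectangular aluminium plate, 56 mm (its x) by 150 mm (its y, the long axis) by 6 mm thick, 0.10 to 0.20 kg, six small screw holes marked on its face. Origin: centre of its underside; z up.
- channel: fixed dark steel block 104 (its x) x 260 (its y) x 60 mm high. A bright strip 22 mm wide, 6 mm high runs along each long side of its top; between them is a 60 mm wide channel, floor at z = 60 mm, both ends open, in which the plate lies, their y axes alike, tops level at 66 mm. Origin: centre of underside; the plate is to overhang the -y end (the robot's right).
- setup_block: fixed plain steel block with holes, 36 mm (its x) by 90 mm (its y) by 50 mm high, flat top at 50 mm. Origin: centre of its underside. The plate laid along it stands 10 mm proud of each flank.
- box: fixed open plywood box, outside 174 (its x) x 78 (its y) x 60 mm high, walls 6 mm, inside 162 x 66. The middle 80 mm of both long sides is cut away down to 12 mm above the worktop. In it two fixed V-blocks, centred at x = +-50 mm, tops at 47 mm: the plate rests on both, its y along the box's x (either way round). Origin: centre of underside.
- coupling: bystander: small upright aluminium shaft coupling, 25 mm across, 34 mm high; origin at the centre of its underside
- bearing: bystander: ball bearing lying flat, 47 mm across, 14 mm high; origin at the centre of its underside
- grease_tin: bystander: round flat tin, 75 mm across, 38 mm high; origin at the centre of its underside
- grey_supply: fixed obstacle behind the setup block and box: grey bench power supply 287 (depth, its x) x 271 (its y) x 162 mm high, knobs on its front (-x) face; origin near the centre of its underside
Not all that is in view belongs to the job. Of the things shaped like the cover_plate, the aluminium one is meant.

How it is judged:
On the way, in this order (a step that is already met when the one before it is completed fails the run):
1. the plate lies flat in the channel and overhangs its right-hand (-y) end by 30 to 72 mm (y of cover_plate in the frame of channel between -0.127 and -0.085 m and x of cover_plate in the frame of channel between -0.006 and 0.006 m and z of cover_plate in the frame of channel between 0.057 and 0.063 m and angle between cover_plate's own z axis and vertical below 0.05 rad), for 0.2 s.
2. the plate lies flat and still on the setup block, its centre within 30 mm of the block's, with the fingers off it (horizontal distance between cover_plate and setup_block below 0.03 m and z of cover_plate in the frame of setup_block between 0.047 and 0.053 m and angle between cover_plate's own z axis and vertical below 0.06 rad and linear speed of cover_plate below 0.02 m/s and contact force between the fingers and cover_plate below 0.05 N), for 0.2 s.
At the end, for the whole second after the job is handed in: the plate lies inside the box between its walls, flat (within 0.04 rad) on both V-blocks with its underside 44 to 50 mm above the worktop, along the box within 0.12 rad, at rest and released; its centre within 9 mm of the box's centre along the box and 8 mm across (x of cover_plate in the frame of box between -0.009 and 0.009 m and y of cover_plate in the frame of box between -0.008 and 0.008 m and z of cover_plate in the frame of box between 0.044 and 0.05 m and angle between the y axis of cover_plate and the x axis of box, either way round below 0.12 rad and angle between cover_plate's own z axis and vertical below 0.04 rad and linear speed of cover_plate below 0.02 m/s); the robot touches nothing.
It fails at once if the plate falls on the worktop (height (world z) of cover_plate below 0.03 m).
It fails at once if the plate is let go in mid-air (its centre more than 85 mm above the worktop with no finger on it) (height (world z) of cover_plate above 0.085 m and contact force between the fingers and cover_plate below 0.05 N).
It fails at once if the coupling, bearing or grease tin is moved by more than 25 mm (distance of any of coupling, bearing, grease_tin from where it was at the start of the episode above 0.025 m).
It also fails if it takes over 67 s, if anything falls off the work surface, if the arm or the gripper's body presses on something with over 40 N, if the wrist force passes 120 N, or if a joint passes its speed limit or range.

## Robot

A 6-joint arm with a two-finger parallel gripper is mounted at the origin on a cart in front of the work surface, level with it; the furniture and walls round the work are solid. World frame = base frame: x ahead of the robot, y to its left, z up, the work surface at z = 0. Lengths are in m, angles in rad, forces in N, time in s.
With the tool pointing down it reaches from about 0.3 to 0.875 m from the base axis. Payload 6.4 kg.
Tool frame: the origin (TCP) lies midway between the tips of the shut fingers; the grasp point (between the pads) lies 19 mm behind it; z points along the fingers, y is the line along which they close (so a half turn about z gives the same grasp; the last joint's range is limited). The gripper opens to 85 mm and grips with 20 to 120 N. Pads are 22 mm wide; open, the fingers measure 114 mm over their backs; the gripper's body (76 mm by 85 mm) begins 54 mm behind the grasp point. The pads swing forward as they close: fully open they stand 13 mm farther back than shut.
Start: joints at [-1.46, 0.181, 1.607, -0, 1.354, -0.206], TCP at [0.179, -0.546, 0.231] pointing down, gripper open.
Joint ranges: [-2.99, 2.99], [-0.89, 2.07], [0.3, 2.58], [-1.14, 4.28], [0, 2.63], [-3.12, 3.12]. Speed limits (rad/s): [2.57, 2.57, 3.01, 3.14, 3.14, 3.14].

## Interface

Orientations are given as a unit quaternion [w, x, y, z].
In Python, from bench import ctrl gives the robot as it stands.
- The arm moves only by the tool drive_tool, never from a script. Its argument "plan" is a list that holds one entry, the list of rows, each a list of 4 numbers: the shift along the tool's x, y, z scaled (see below), then the turn about the tool's z scaled (see below). In form: [[[x, y, z, roll], ...]]. A call has 1 to 12 rows; each row is the pose to reach, as a shift and turn from the pose commanded when the call began, along the tool's axes at that moment, turning the shorter way round; what a row does not reach only later rows make up. The controller multiplies each number of a shift by 400 mm and each number of a turn by 180 degrees. A row lasts 1/12 s, in which the tool goes at most 41.7 mm and 7.16 degrees, less where a joint would pass 70% of its speed; a pose out of reach is approached as far as the arm can. A call with a number of a shift or a turn outside -1 to 1 is refused whole. A call with a gripper value outside its range is refused whole. "jaw" is the closure, from 0 (fully open) to 1 (shut), set as the call begins (left out, the last holds). The fingers move at their own pace and stop on an object; the grip force is fixed at half the most. Time passes only in rows, so rows that repeat a pose let the fingers close. It gives the time, the measured TCP pose, the force, the opening and the grip force at its end, in the units of the state.
- ctrl.get_obs(): the state, without advancing time (a new reading comes with each control period).
- ctrl.camera(name): name is "scene" or "top"; returns (picture, depth): 384x512x3 uint8, red, green, blue; 384x512 float32, m along the optical axis (not along the pixel's ray), 0 where there is no reading.
- ctrl.camera_info(name): a dict with "camera_matrix" (3x3 intrinsics, pixels), "R" (3x3) and "t" (3): a world point X has camera coordinates R X + t. Camera axes: x right, y down, z forward; pixel columns grow to the right and rows downward; lengths in m; the calibration is good to about 2 mm. A picture is of the moment at which its call begins. camera_info takes no time and is no camera call.
- ctrl.hand_in(): hands the job in; it is judged then, once.
The state is a dict: "time_s": time; "q": joint angles; "dq": joint speeds; "joint_efforts": joint torques, N m; "eef_pos": TCP position; "eef_rot": TCP orientation; "wrist_force": force on the tool from outside, world axes, zero at the start; "torque": the same for the moment, N m; "opening": opening from 0.0 (shut) to 1.0 (fully open); "grasp_force": force on a finger pad.
Only numpy, scipy, OpenCV 4.12 (cv2) and the standard library are available. Lean on these libraries where they do the work, as an engineer would, in place of code of your own. Each camera call takes 0.05 s, during which the arm holds its last target. There are 200 camera calls.

## Working session

There is one attempt and no reset: what is moved stays moved. The work goes in short steps, Python scripts to look and compute and a tool call to move; the robot and the scene stay as the last step left them, time stands still between calls to the robot, and variables do not carry over. Pictures are saved under pics/ and viewed, at most 10 in all, crops included, and the job is handed in when it is done.

Besides the shell and the picture viewer there is one more tool, called after "Call:" as name(argument=value, ...), one argument or row to a line, values as JSON. drive_tool: Moves the arm, as the interface text tells. Its arguments: {"type":"object","properties":{"plan":{"type":"array"},"jaw":{"type":"number"}},"required":["plan"]}

```bash
mkdir -p pics; ls; cat > h.py <<'E'
import numpy as np, cv2
from bench import ctrl
def cam(n):
    p,d=ctrl.camera(n); i=ctrl.camera_info(n)
    return p,d,np.array(i["camera_matrix"]),np.array(i["R"]),np.array(i["t"])
def world(d,K,R,t):
    v,u=np.mgrid[:d.shape[0],:d.shape[1]]
    c=np.stack([(u-K[0,2])/K[0,0]*d,(v-K[1,2])/K[1,1]*d,d],-1)
    return (c-t)@R
def ray(u,v,z,K,R,t):
    r=R.T@np.linalg.solve(K,[u,v,1.]); o=-R.T@t
    return o+r*(z-o[2])/r[2]
E
python3 - <<'E'
from h import *
for n in("top","scene"):
    p,d,K,R,t=cam(n); cv2.imwrite(f"pics/{n}0.png",p[:,:,::-1]); np.savez(f"{n}0.npz",p=p,d=d,K=K,R=R,t=t)
    print(n,-R.T@t,K[0,0]); print(R.round(2))
o=ctrl.get_obs(); print(o)
E
```

```text
pics
top [ 0.41686901 -0.07734375  1.17907806] 403.51119503406125
[[-0.01 -1.   -0.02]
 [-0.99  0.01 -0.15]
 [ 0.15  0.01 -0.99]]
scene [0.02421743 0.72557709 0.63755773] 411.25497583390296
[[-0.81 -0.59  0.03]
 [-0.31  0.38 -0.87]
 [ 0.5  -0.71 -0.49]]
{'time_s': 0.1, 'q': array([-1.46028619e+00,  1.81434289e-01,  1.60788596e+00,  1.28861673e-05,
        1.35378957e+00, -2.06291158e-01]), 'dq': array([-0.00144418, -0.0025992 , -0.00174141, -0.00047276,  0.00067374,
       -0.00028899]), 'joint_efforts': array([ 6.44311331e-04, -4.45874083e+01, -3.52236450e+01, -1.72867435e-04,
        4.22896221e-03,  1.01894062e-05]), 'eef_pos': array([ 0.17910041, -0.54589199,  0.23050314]), 'eef_rot': array([-7.57412411e-04,  9.87480762e-01,  1.57737657e-01,  4.25987611e-05]), 'wrist_force': array([ 0.02215201,  0.3733551 , -1.10789008]), 'torque': array([ 0.01437938,  0.00385918, -0.05245602]), 'grasp_force': 0.0, 'opening': 1.0005698465824238}
```

View pics/top0.png

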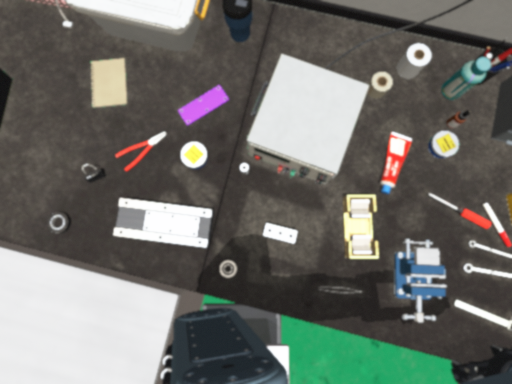

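View pics/scene0.png

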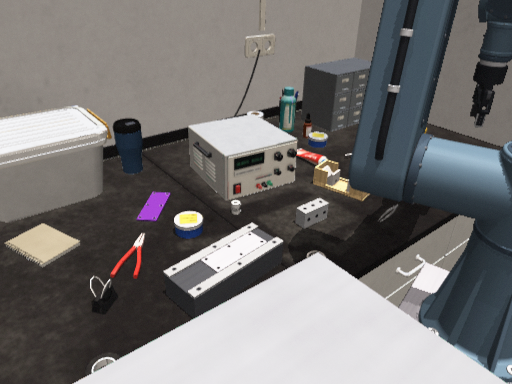

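The top view shows the channel at about (162,222), the setup block at (280,233), the box at (361,227) and the grey supply at (308,115). The coupling is at (244,168), a tin at (194,154) with a second at (445,144), and a bearing at (228,269) with a ring at (58,222). Candidates for the plate are the purple plate at (204,104), the notebook at (109,82), and the aluminium plate lying in the channel at about (170,222). I'll check that one in a close crop.

```bash
python3 - <<'E'
from h import *
Z=np.load("top0.npz");p=Z["p"];K,R,t=Z["K"],Z["R"],Z["t"]
a=cv2.resize(p[185:285,100:300],None,fx=4,fy=4,interpolation=cv2.INTER_CUBIC)[:,:,::-1]
b=cv2.resize(p[185:270,330:395],None,fx=2,fy=2)[:,:,::-1]
a=a.copy(); a[230:400,670:800]=b
cv2.imwrite("pics/crop.png",a)
W=world(Z["d"],K,R,t)
z=W[...,2]
def box(m,name):
    m=m.astype(np.uint8); n,l,s,c=cv2.connectedComponentsWithStats(m)
    for i in range(1,n):
        if s[i,4]>60:
            v,u=np.nonzero(l==i); P=W[v,u]
            r=cv2.minAreaRect((P[:,:2]*1000).astype(np.float32))
            print(name,c[i].round(),s[i,4],np.round(r[0],1),np.round(r[1],1),round(r[2],1),"z",np.percentile(P[:,2],[5,50,95]).round(4))
ok=(W[...,0]>.1)&(W[...,0]<.75)&(np.abs(W[...,1])<.6)
box((z>.053)&(z<.075)&ok,"h60"); box((z>.044)&(z<.053)&ok,"h50");box((z>.03)&(z<.044)&ok,"h37");box((z>.009)&(z<.03)&ok,"h15")
E
```

```text
h60 [271. 160.] 119 [ 657.9 -120.6] [156.3  14.6] 65.8 z [0.055  0.0677 0.0736]
h60 [361. 201.] 134 [ 537.9 -367.2] [79.9 45.4] 89.4 z [0.0558 0.0595 0.0636]
h60 [163. 222.] 3525 [492. 185.] [260.7 104.1] 82.1 z [0.0583 0.0653 0.0694]
h60 [363. 251.] 143 [ 411.2 -364.6] [79.1 43.3] 89.3 z [0.0545 0.0602 0.0638]
h50 [359. 201.] 68 [ 544.5 -366.8] [48.2 11.5] 89.0 z [0.0442 0.0469 0.0506]
h50 [360. 215.] 62 [ 506.4 -366.1] [50.2  8.9] 89.3 z [0.0444 0.0475 0.0506]
h50 [279. 233.] 375 [ 459.  -139.6] [89.6 36. ] 74.8 z [0.0467 0.05   0.0523]
h50 [361. 237.] 73 [ 444.  -365.7] [50.4 11.1] 89.2 z [0.0446 0.047  0.0503]
h50 [361. 251.] 66 [ 405.6 -364.8] [47.4 10.9] 89.3 z [0.0444 0.0466 0.0495]
h50 [414. 310.] 118 [ 249.1 -498.4] [37.  75.4] 52.2 z [0.045  0.0502 0.0526]
h37 [435. 144.] 95 [ 709.1 -592.4] [15.2 56.9] 89.8 z [0.0316 0.0376 0.0409]
h37 [193. 154.] 511 [688.6 104.6] [73.2 73.3] 87.3 z [0.0344 0.0384 0.0418]
h37 [389. 178.] 269 [ 611.7 -458.4] [35.5 84.6] 72.5 z [0.0307 0.0354 0.0421]
h37 [ 91. 173.] 64 [641.1 401.4] [15. 52.] 19.7 z [0.0315 0.0345 0.0381]
h37 [359. 207.] 160 [ 529.5 -366. ] [50.  37.4] 89.0 z [0.0309 0.0365 0.0432]
h37 [360. 244.] 170 [ 424.9 -365.3] [50.4 44.4] 89.0 z [0.0309 0.0371 0.0433]
h15 [139. 149.] 224 [712.9 271.9] [ 59.4 134.1] 36.6 z [0.0092 0.0114 0.0152]
h15 [393. 159.] 473 [ 643.8 -476.9] [ 57.1 159.1] 73.2 z [0.0106 0.0196 0.0289]
h15 [ 96. 176.] 88 [632.1 395.8] [18.7 53.4] 39.5 z [0.0104 0.0185 0.0278]
h15 [345. 228.] 119 [ 475.3 -331.9] [ 12.  172.6] 89.5 z [0.0097 0.0133 0.0277]
h15 [368. 223.] 145 [ 479.5 -390. ] [171.4  54.1] 13.5 z [0.0095 0.016  0.028 ]
h15 [ 58. 222.] 285 [498.6 500.3] [60.7 58.1] 89.5 z [0.0117 0.0179 0.0215]
h15 [400. 276.] 386 [ 335.6 -480.5] [132.2  51.5] 8.9 z [0.0102 0.0141 0.0244]
h15 [227. 268.] 181 [362.2   8. ] [43.  44.8] 89.8 z [0.0109 0.0143 0.0181]
```

View pics/crop.png

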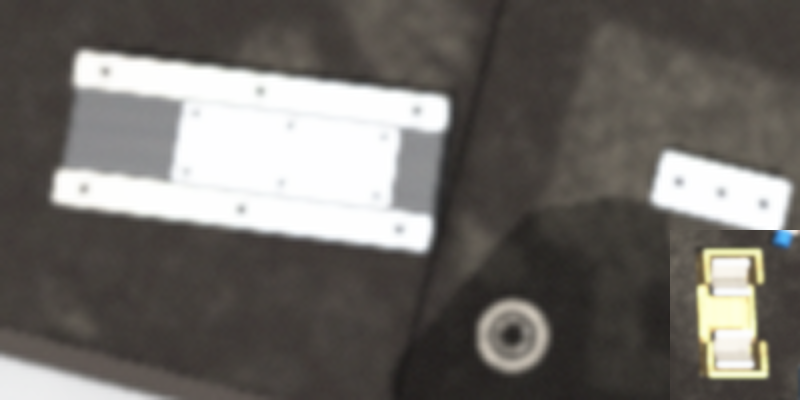

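The crop confirms the plain aluminium plate with six holes. It lies in the channel between crop x≈178 and 395, which is image u≈144 to 199, and the purple plate is a decoy. The heights measured (65, 50, 60 and 47 mm) match the description.

```bash
cat >> h.py <<'E'
CH=np.array([.492,.185]); CHY=np.radians(-7.9)
SB=np.array([.459,-.1396]); SBY=np.radians(-15.2)
BX=np.array([.475,-.366]); BXY=np.radians(-.9)
def loc(P,o,a):
    d=np.asarray(P)[...,:2]-o; c,s=np.cos(a),np.sin(a)
    return np.stack([d@[c,s],d@[-s,c]],-1)
def glob(p,o,a):
    c,s=np.cos(a),np.sin(a); return o+np.array([c*p[0]-s*p[1],s*p[0]+c*p[1]])
def go(xy,z,yaw):
    """scaled move from the present pose to TCP xy,z with tool-x yaw"""
    from scipy.spatial.transform import Rotation as Ro
    o=ctrl.get_obs(); w,x,y,zz=o["eef_rot"]; M=Ro.from_quat([x,y,zz,w]).as_matrix()
    d=M.T@(np.array([*xy,z])-o["eef_pos"]); cur=np.arctan2(M[1,0],M[0,0])
    r=-(yaw-cur); r=(r+np.pi)%(2*np.pi)-np.pi
    print("shift",(d/.4).round(4),"roll",round(r/np.pi,4),"| tcp",o["eef_pos"].round(4),"yaw",np.degrees(cur).round(1),"t",o["time_s"],"F",o["wrist_force"].round(1),"op",round(o["opening"],3),"g",round(o["grasp_force"],1))
E
python3 - <<'E'
from h import *
Z=np.load("top0.npz");p=Z["p"];K,R,t=Z["K"],Z["R"],Z["t"];W=world(Z["d"],K,R,t)
# local channel axis profile of brightness
L=loc(W,CH,CHY); m=(np.abs(L[...,0])<.022)&(np.abs(L[...,1])<.13)&(W[...,2]>.05)
g=p.astype(int).mean(2)
for y in np.arange(-.13,.131,.01):
    k=m&(np.abs(L[...,1]-y)<.005); print(round(y,3),int(np.median(g[k])),end="; ")
# ray edges
k=np.abs(L[...,0])<.015; br=(g>200)&k&(np.abs(L[...,1])<.13)
v,u=np.nonzero(br); X=np.array([ray(a,b,.066,K,R,t) for a,b in zip(u,v)]); l=loc(X,CH,CHY)
print("\nplate y range",np.percentile(l[:,1],[1,99]))
v,u=np.nonzero((W[...,2]>.055)&(np.abs(L[...,0])<.06)&(np.abs(L[...,1])<.15))
X=np.array([ray(a,b,.066 if g[b,a]>200 else .06,K,R,t) for a,b in zip(u,v)]); r=cv2.minAreaRect((X[:,:2]*1000).astype(np.float32)); print("channel by rays",r)
go((.40,-.10),.20,CHY+np.pi/2)
e=glob((0,.1),CH,CHY); print(e); go(e,.20,CHY+np.pi/2)
E
```

```text
-0.13 135; -0.12 144; -0.11 143; -0.1 231; -0.09 254; -0.08 254; -0.07 254; -0.06 254; -0.05 254; -0.04 254; -0.03 254; -0.02 254; -0.01 254; -0.0 254; 0.01 254; 0.02 254; 0.03 254; 0.04 254; 0.05 238; 0.06 144; 0.07 142; 0.08 141; 0.09 141; 0.1 141; 0.11 140; 0.12 139; 0.13 118; 
plate y range [-0.10000171  0.04887483]
channel by rays ((492.1617736816406, 185.234130859375), (263.0480651855469, 104.38858032226562), 82.07925415039062)
shift [ 0.872  -0.8871  0.0779] roll -0.3553 | tcp [ 0.1791 -0.5459  0.2305] yaw 18.2 t 0.1 F [ 0.   0.4 -1.1] op 1.001 g 0.0
[0.50574445 0.28405095]
shift [ 1.4223 -1.7171  0.0793] roll -0.3553 | tcp [ 0.1791 -0.5459  0.2305] yaw 18.2 t 0.1 F [ 0.   0.4 -1.1] op 1.001 g 0.0
```

Call:
drive_tool(
  plan=[
    [[0.872, -0.887, 0.078, -0.3553], [0.872, -0.887, 0.078, -0.3553], [0.872, -0.887, 0.078, -0.3553], [0.872, -0.887, 0.078, -0.3553], [0.872, -0.887, 0.078, -0.3553], [0.872, -0.887, 0.078, -0.3553], [0.872, -0.887, 0.078, -0.3553], [0.872, -0.887, 0.078, -0.3553], [0.872, -0.887, 0.078, -0.3553], [0.872, -0.887, 0.078, -0.3553], [0.872, -0.887, 0.078, -0.3553], [0.872, -0.887, 0.078, -0.3553]],
  ],
  jaw=1,
)

```text
time_s: 1.1
eef_pos: [0.4003, -0.0984, 0.2]
eef_rot: [0.0, 0.754, 0.657, 0.0]
wrist_force: [1.0, -0.9, -0.9]
opening: 0.001
grasp_force: 0.0
```

```bash
python3 - <<'E'
from h import *
go(glob((0,.085),CH,CHY),.12,CHY+np.pi/2)
E
```

```text
shift [0.9457 0.1296 0.1999] roll 0.0 | tcp [ 0.4003 -0.0984  0.2   ] yaw 82.1 t 1.1 F [ 1.  -0.9 -0.9] op 0.001 g 0.0
```

Call:
drive_tool(
  plan=[
    [[0.946, 0.13, 0.1, 0], [0.946, 0.13, 0.1, 0], [0.946, 0.13, 0.1, 0], [0.946, 0.13, 0.1, 0], [0.946, 0.13, 0.1, 0], [0.946, 0.13, 0.1, 0], [0.946, 0.13, 0.1, 0], [0.946, 0.13, 0.1, 0], [0.946, 0.13, 0.1, 0], [0.946, 0.13, 0.1, 0], [0.946, 0.13, 0.2, 0], [0.946, 0.13, 0.2, 0]],
  ],
)

```text
time_s: 2.1
eef_pos: [0.4994, 0.2668, 0.1138]
eef_rot: [-0.002, 0.753, 0.657, -0.005]
wrist_force: [-2.7, -1.0, -1.9]
opening: -0.001
grasp_force: 0.0
```

```bash
python3 - <<'E'
from h import *
o=ctrl.get_obs(); print(loc(o["eef_pos"],CH,CHY)); go(glob((0,.085),CH,CHY),.0625,CHY+np.pi/2)
E
```

```text
[-0.00393061  0.08199009]
shift [0.008  0.011  0.1282] roll 0.0007 | tcp [0.4994 0.2668 0.1138] yaw 82.2 t 2.1 F [-2.7 -1.  -1.9] op -0.001 g 0.0
```

Call:
drive_tool(
  plan=[
    [[0, 0, 0.05, 0], [0, 0, 0.1, 0], [0, 0, 0.125, 0], [0, 0, 0.14, 0], [0, 0, 0.14, 0], [0, 0, 0.14, 0]],
  ],
)

```text
time_s: 2.6
eef_pos: [0.5039, 0.2669, 0.0648]
eef_rot: [0.0, 0.754, 0.657, 0.0]
wrist_force: [0.9, 0.2, 0.2]
opening: 0.002
grasp_force: 0.0
```

```bash
python3 - <<'E'
from h import *
o=ctrl.get_obs(); print(loc(o["eef_pos"],CH,CHY)); go(glob((0,.085),CH,CHY),.0625,CHY+np.pi/2)
E
```

```text
[0.00057421 0.08271429]
shift [ 0.0057 -0.0014  0.0059] roll -0.0001 | tcp [0.5039 0.2669 0.0648] yaw 82.1 t 2.6 F [0.9 0.2 0.2] op 0.002 g 0.0
```

Call:
drive_tool(
  plan=[
    [[-0.01, 0, 0.006, 0], [-0.03, 0, 0.006, 0], [-0.045, 0, 0.006, 0], [-0.06, 0, 0.006, 0], [-0.075, 0, 0.006, 0], [-0.09, 0, 0.006, 0], [-0.105, 0, 0.006, 0], [-0.12, 0, 0.006, 0], [-0.135, 0, 0.006, 0], [-0.15, 0, 0.006, 0], [-0.16, 0, 0.006, 0], [-0.16, 0, 0.006, 0]],
  ],
)

```text
time_s: 3.6
eef_pos: [0.4944, 0.2026, 0.0615]
eef_rot: [0.0, 0.754, 0.657, -0.001]
wrist_force: [-0.2, -0.8, -0.5]
opening: 0.0
grasp_force: 0.0
```

Call:
drive_tool(
  plan=[
    [[-0.01, 0, 0, 0], [-0.025, 0, 0, 0], [-0.04, 0, 0, 0], [-0.055, 0, 0, 0], [-0.07, 0, 0, 0], [-0.08, 0, 0, 0], [-0.09, 0, 0, 0], [-0.098, 0, 0, 0], [-0.1, 0, 0, 0], [-0.1, 0, 0, 0], [-0.1, 0, 0, 0]],
  ],
)

```text
time_s: 4.52
eef_pos: [0.4893, 0.164, 0.0617]
eef_rot: [0.0, 0.754, 0.657, -0.0]
wrist_force: [1.1, 0.8, -0.1]
opening: 0.003
grasp_force: 0.0
```

```bash
cat >> h.py <<'E'
def platey(n="top",hz=.066,o=CH,a=CHY,name=None):
    """bright pixels in a strip about the local y axis, cast to plane hz -> local points"""
    p,d,K,R,t=cam(n)
    if name: cv2.imwrite(name,p[:,:,::-1])
    W=world(d,K,R,t); L=loc(W,o,a)
    return p,W,L,K,R,t
E
python3 - <<'E'
from h import *
o=ctrl.get_obs(); print(loc(o["eef_pos"],CH,CHY)); go(glob((0,.085),CH,CHY),.12,CHY+np.pi/2)
p,W,L,K,R,t=platey(name="pics/push_full.png")
cv2.imwrite("pics/push.png",cv2.resize(p[180:270,100:300],None,fx=4,fy=4)[:,:,::-1])
g=p.mean(2); m=(np.abs(L[...,0])<.02)&(L[...,1]<-.1)&(L[...,1]>-.23)&(W[...,2]>.05)&(g>200)
v,u=np.nonzero(m); print(len(u)); X=np.array([ray(a,b,.066,K,R,t) for a,b in zip(u,v)]); print("end y",np.percentile(loc(X,CH,CHY)[:,1],[0.5,2]),np.median(W[m][:,2]))
E
```

```text
[ 0.00022986 -0.0211955 ]
shift [ 0.2655 -0.0005 -0.1457] roll 0.0 | tcp [0.4893 0.164  0.0617] yaw 82.1 t 4.5167 F [ 1.1  0.8 -0.1] op 0.003 g 0.0
427
end y [-0.18080551 -0.17964113] 0.06644332221767865
```

View pics/push.png

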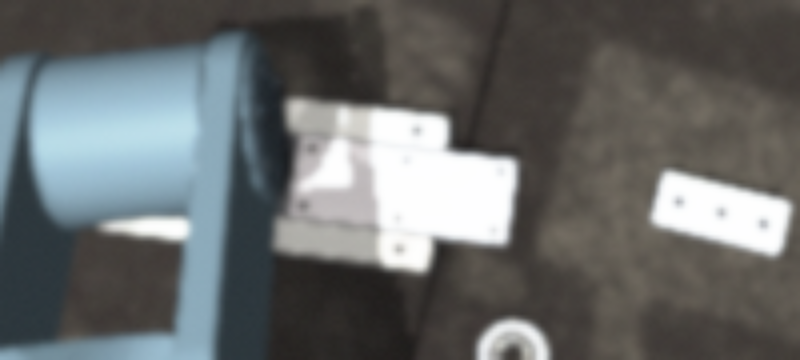

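The plate now overhangs by about 51 mm and lies flat, with its end at crop (510,200) and y = -0.181 in the channel frame. Next I lift clear, then move over the overhang and open.

Call:
drive_tool(
  plan=[
    [[0.01, 0, -0.01, 0], [0.02, 0, -0.1, 0], [0.02, 0, -0.17, 0], [0.02, 0, -0.17, 0]],
  ],
)

```text
time_s: 4.9
eef_pos: [0.4943, 0.1731, 0.1357]
eef_rot: [0.003, 0.754, 0.657, 0.004]
wrist_force: [0.8, -0.1, 0.4]
opening: -0.003
grasp_force: 0.0
```

Call:
drive_tool(
  plan=[
    [[-0.08, 0, 0, 0], [-0.17, 0, 0, 0], [-0.26, 0, 0, 0], [-0.32, 0, 0, 0], [-0.347, 0, 0, 0], [-0.347, 0, 0, 0], [-0.347, 0, 0, 0], [-0.347, 0, 0, 0], [-0.347, 0, 0, 0], [-0.347, 0, 0, 0]],
  ],
  jaw=0,
)

```text
time_s: 5.73
eef_pos: [0.4713, 0.0356, 0.1296]
eef_rot: [-0.0, 0.754, 0.657, 0.0]
wrist_force: [-0.6, -0.6, -0.4]
opening: 1.0
grasp_force: 0.0
```

```bash
python3 - <<'E'
from h import *
o=ctrl.get_obs(); print(loc(o["eef_pos"],CH,CHY)); go(glob((0,-.152),CH,CHY),.038,CHY+np.pi/2)
E
```

```text
[ 4.12012639e-05 -1.50814769e-01]
shift [-3.00e-03 -1.00e-04  2.29e-01] roll 0.0006 | tcp [0.4713 0.0356 0.1296] yaw 82.2 t 5.7333 F [-0.6 -0.6 -0.4] op 1.0 g 0.0
```

Call:
drive_tool(
  plan=[
    [[-0.003, 0, 0.08, 0], [-0.003, 0, 0.15, 0], [-0.003, 0, 0.2, 0], [-0.003, 0, 0.229, 0], [-0.003, 0, 0.229, 0], [-0.003, 0, 0.229, 0], [-0.003, 0, 0.229, 0]],
  ],
)

```text
time_s: 6.32
eef_pos: [0.4719, 0.0336, 0.0389]
eef_rot: [0.0, 0.754, 0.657, 0.0]
wrist_force: [0.4, 0.1, 0.9]
opening: 1.002
grasp_force: 0.0
```

Call:
drive_tool(
  plan=[
    [[0, 0, 0, 0], [0, 0, 0, 0], [0, 0, 0, 0], [0, 0, 0, 0], [0, 0, 0, 0], [0, 0, 0, 0], [0, 0, 0, 0], [0, 0, 0, 0]],
  ],
  jaw=1,
)

```text
time_s: 6.98
eef_pos: [0.472, 0.0332, 0.0392]
eef_rot: [0.001, 0.754, 0.657, 0.001]
wrist_force: [-1.3, 0.0, 5.7]
opening: 0.639
grasp_force: 61.8
```

Call:
drive_tool(
  plan=[
    [[0, 0, -0.01, 0], [0, 0, -0.03, 0], [0, 0, -0.06, 0], [0, 0, -0.1, 0], [0, 0, -0.14, 0], [0, 0, -0.17, 0], [0, 0, -0.18, 0], [0, 0, -0.18, 0], [0, 0, -0.18, 0]],
  ],
)

```text
time_s: 7.73
eef_pos: [0.4709, 0.0333, 0.11]
eef_rot: [-0.0, 0.754, 0.657, -0.0]
wrist_force: [-0.3, -0.3, -2.6]
opening: 0.64
grasp_force: 63.5
```

```bash
python3 - <<'E'
from h import *
go(glob((0,-.046),SB,SBY),.118,SBY+np.pi/2)
p,d,K,R,t=cam("scene"); cv2.imwrite("pics/lift.png",p[:,:,::-1])
p,d,K,R,t=cam("top"); np.savez("lift.npz",p=p,d=d,K=K,R=R,t=t)
o=ctrl.get_obs(); print(o["grasp_force"])
W=world(d,K,R,t); L=loc(W,o["eef_pos"][:2],CHY); z=W[...,2]
for y in np.arange(-.03,.13,.01):
    k=(np.abs(L[...,0])<.02)&(np.abs(L[...,1]-y)<.005)&(z>.08)&(z<.16); print(round(y,2),k.sum(),np.median(z[k]).round(4) if k.sum() else None,end="; ")
E
```

```text
shift [-0.5464  0.0154 -0.0201] roll 0.0406 | tcp [0.4709 0.0333 0.11  ] yaw 82.1 t 7.7333 F [-0.3 -0.3 -2.6] op 0.64 g 63.5
63.53191137313843
-0.03 0 None; -0.02 0 None; -0.01 0 None; 0.0 0 None; 0.01 0 None; 0.02 0 None; 0.03 0 None; 0.04 0 None; 0.05 0 None; 0.06 0 None; 0.07 0 None; 0.08 0 None; 0.09 0 None; 0.1 0 None; 0.11 0 None; 0.12 0 None;
```

View pics/lift.png

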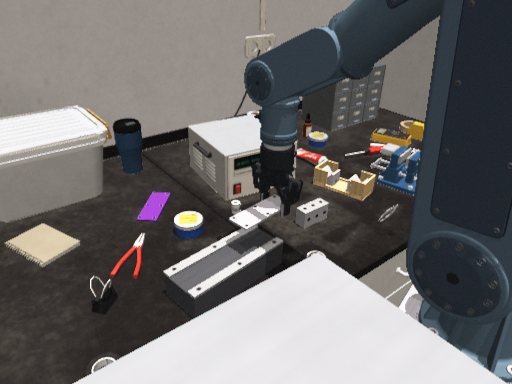

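The plate is held level at about (258,210) in the scene view and is clear of the channel. I'll carry it over the setup block at (312,212).

Call:
drive_tool(
  plan=[
    [[-0.03, 0.001, 0, 0.003], [-0.09, 0.003, 0, 0.008], [-0.15, 0.005, 0, 0.012], [-0.21, 0.007, 0, 0.017], [-0.27, 0.008, 0, 0.021], [-0.33, 0.01, 0, 0.026], [-0.39, 0.012, 0, 0.031], [-0.45, 0.013, 0, 0.035], [-0.5, 0.015, 0, 0.039], [-0.535, 0.015, 0, 0.0406], [-0.546, 0.0154, 0, 0.0406], [-0.546, 0.0154, 0, 0.0406]],
  ],
)

```text
time_s: 8.83
eef_pos: [0.4467, -0.1844, 0.1093]
eef_rot: [-0.001, 0.795, 0.607, -0.0]
wrist_force: [0.5, 0.7, -1.3]
opening: 0.644
grasp_force: 63.5
```

Call:
drive_tool(
  plan=[
    [[0, 0, 0.04, 0], [0, 0, 0.08, 0], [0, 0, 0.11, 0], [0, 0, 0.12, 0], [0, 0, 0.12, 0], [0, 0, 0.12, 0]],
  ],
)

```text
time_s: 9.33
eef_pos: [0.4473, -0.1832, 0.0621]
eef_rot: [-0.0, 0.794, 0.608, -0.0]
wrist_force: [0.5, -0.7, -1.8]
opening: 0.64
grasp_force: 63.6
```

```bash
python3 - <<'E'
from h import *
o=ctrl.get_obs(); print("tcp in block",loc(o["eef_pos"],SB,SBY)); go(glob((0,-.046),SB,SBY),.030,SBY+np.pi/2)
p,d,K,R,t=cam("scene"); cv2.imwrite("pics/over.png",cv2.resize(p[150:270,220:400],None,fx=4,fy=4)[:,:,::-1])
W=world(d,K,R,t); L=loc(W,SB,SBY); z=W[...,2]; g=p.mean(2)
k=(np.abs(L[...,0])<.04)&(L[...,1]>-.03)&(L[...,1]<.12)&(z>.06)&(z<.14)&(g>130)
P=np.c_[L[k],z[k]]; print(len(P),P.min(0).round(3),P.max(0).round(3))
for y in np.arange(-.03,.09,.01):
    q=np.abs(P[:,1]-y)<.005
    if q.sum()>5: print(round(y,2),q.sum(),np.median(P[q,2]).round(4),P[q,0].min().round(3),P[q,0].max().round(3))
E
```

```text
tcp in block [ 0.00014805 -0.04510537]
shift [-0.0023 -0.0003  0.0803] roll 0.0003 | tcp [ 0.4473 -0.1832  0.0621] yaw 74.8 t 9.3333 F [ 0.5 -0.7 -1.8] op 0.64 g 63.6
412 [-0.032 -0.03   0.084] [0.027 0.076 0.092]
-0.03 15 0.0876 -0.027 0.022
-0.02 38 0.0874 -0.029 0.024
-0.01 38 0.0874 -0.031 0.025
0.0 37 0.0869 -0.029 0.027
0.01 37 0.0869 -0.03 0.026
0.02 40 0.0868 -0.03 0.025
0.03 40 0.0865 -0.028 0.025
0.04 43 0.0867 -0.029 0.027
0.05 41 0.0865 -0.03 0.026
0.06 38 0.0865 -0.03 0.027
0.07 43 0.0864 -0.032 0.025
```

View pics/over.png

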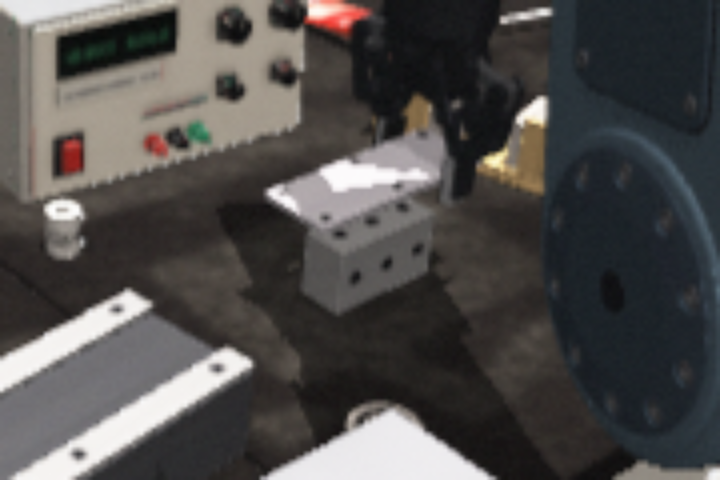

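The plate is level over the block, with its top at 87 mm (underside about 81 mm) and its centre within 2 mm of the block's. Lowering it now.

Call:
drive_tool(
  plan=[
    [[-0.002, 0, 0.03, 0], [-0.002, 0, 0.05, 0], [-0.002, 0, 0.06, 0], [-0.002, 0, 0.066, 0], [-0.002, 0, 0.07, 0], [-0.002, 0, 0.074, 0], [-0.002, 0, 0.077, 0], [-0.002, 0, 0.077, 0], [-0.002, 0, 0.077, 0], [-0.002, 0, 0.077, 0]],
  ],
)

```text
time_s: 10.22
eef_pos: [0.4471, -0.1847, 0.0315]
eef_rot: [0.0, 0.794, 0.607, 0.0]
wrist_force: [-0.4, -0.9, -1.4]
opening: 0.64
grasp_force: 63.6
```

```bash
python3 - <<'E'
from h import *
go(glob((0,-.045),SB,SBY),.029,SBY+np.pi/2); print(ctrl.get_obs()["torque"].round(3))
p,d,K,R,t=cam("scene")
W=world(d,K,R,t); L=loc(W,SB,SBY); z=W[...,2]; g=p.mean(2)
k=(np.abs(L[...,0])<.04)&(L[...,1]>-.03)&(L[...,1]<.12)&(z>.045)&(z<.14)&(g>130)
P=np.c_[L[k],z[k]]
for y in np.arange(-.03,.09,.02):
    q=np.abs(P[:,1]-y)<.01
    if q.sum()>5: print(round(y,2),q.sum(),np.median(P[q,2]).round(4))
E
```

```text
shift [ 0.0041 -0.001   0.0062] roll -0.0 | tcp [ 0.4471 -0.1847  0.0315] yaw 74.8 t 10.2167 F [-0.4 -0.9 -1.4] op 0.64 g 63.6
[-0.096  0.008  0.024]
-0.03 42 0.0565
-0.01 68 0.0565
0.01 85 0.0563
0.03 81 0.0561
0.05 86 0.0559
0.07 54 0.0556
```

Call:
drive_tool(
  plan=[
    [[0, 0, 0.001, 0], [0, 0, 0.002, 0], [0, 0, 0.003, 0], [0, 0, 0.003, 0], [0, 0, 0.003, 0]],
  ],
)

```text
time_s: 10.68
eef_pos: [0.447, -0.1846, 0.0301]
eef_rot: [-0.0, 0.794, 0.607, 0.0]
wrist_force: [0.8, 0.8, -0.7]
opening: 0.641
grasp_force: 63.6
```

Call:
drive_tool(
  plan=[
    [[0, 0, 0.001, 0], [0, 0, 0.002, 0], [0, 0, 0.003, 0], [0, 0, 0.003, 0], [0, 0, 0.003, 0]],
  ],
)

```text
time_s: 11.1
eef_pos: [0.4471, -0.1847, 0.0295]
eef_rot: [-0.0, 0.794, 0.607, -0.0]
wrist_force: [-4.5, 2.3, 6.5]
opening: 0.639
grasp_force: 64.3
```

Contact is made, at 6.5 N upward. I'll release, rise and look.

Call:
drive_tool(
  plan=[
    [[0, 0, 0, 0], [0, 0, 0, 0], [0, 0, 0, 0], [0, 0, 0, 0], [0, 0, 0, 0], [0, 0, 0, 0]],
  ],
  jaw=0,
)

```text
time_s: 11.6
eef_pos: [0.447, -0.1846, 0.0288]
eef_rot: [-0.0, 0.794, 0.607, -0.0]
wrist_force: [-0.6, 0.1, -0.5]
opening: 1.0
grasp_force: 0.0
```

Call:
drive_tool(
  plan=[
    [[0, 0, -0.05, 0], [0, 0, -0.12, 0], [0, 0, -0.2, 0], [0, 0, -0.2, 0], [-0.1, 0, -0.25, 0], [-0.2, 0, -0.25, 0], [-0.3, 0, -0.25, 0], [-0.3, 0, -0.25, 0], [-0.3, 0, -0.25, 0], [-0.3, 0, -0.25, 0]],
  ],
)

```text
time_s: 12.43
eef_pos: [0.4151, -0.3, 0.1283]
eef_rot: [-0.001, 0.795, 0.607, 0.0]
wrist_force: [0.2, -0.3, 0.3]
opening: 0.998
grasp_force: 0.0
```

```bash
python3 - <<'E'
from h import *
def rect(n):
    p,d,K,R,t=cam(n)
    W=world(d,K,R,t); L=loc(W,SB,SBY); z=W[...,2]
    k=(np.abs(L[...,0])<.06)&(np.abs(L[...,1])<.11)&(z>.05)&(z<.065)
    l,la,s,c=cv2.connectedComponentsWithStats(k.astype(np.uint8)); i=1+s[1:,4].argmax(); v,u=np.nonzero(la==i)
    X=np.array([ray(a,b,.056,K,R,t) for a,b in zip(u,v)]); r=cv2.minAreaRect((X[:,:2]*1000).astype(np.float32))
    A=np.c_[L[v,u],np.ones(len(u))]; print(n,len(u),r,"tilt",np.linalg.lstsq(A,z[v,u],rcond=None)[0].round(4),"median z",np.median(z[v,u]).round(4))
    return p
p=rect("top"); cv2.imwrite("pics/onblock.png",cv2.resize(p[185:285,200:400],None,fx=4,fy=4)[:,:,::-1]); rect("scene")
go(glob((0,0),SB,SBY),.10,SBY+np.pi/2)
E
```

```text
top 1096 ((457.9517822265625, -138.959228515625), (149.4723358154297, 56.00389862060547), 74.7808837890625) tilt [0.0044 0.0018 0.0564] median z 0.0565
scene 654 ((454.0765380859375, -135.6082763671875), (154.26742553710938, 60.1593017578125), 74.67497253417969) tilt [ 0.007  -0.0016  0.0546] median z 0.0547
shift [0.4131 0.0009 0.0711] roll 0.0003 | tcp [ 0.4155 -0.299   0.1283] yaw 74.9 t 12.5333 F [ 0.1  0.6 -0.1] op 0.998 g 0.0
```

View pics/onblock.png

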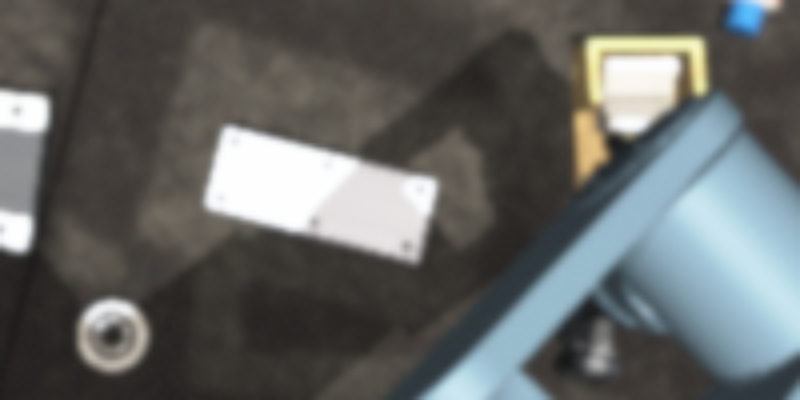

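The plate lies flat on the block, with its centre at about (458,-139) mm and crop (320,195), and it measures 149 x 56 mm. I'll re-grip it at its middle.

Call:
drive_tool(
  plan=[
    [[0.08, 0, 0, 0], [0.16, 0, 0, 0], [0.24, 0, 0, 0], [0.32, 0, 0, 0], [0.38, 0, 0, 0], [0.414, 0.002, 0.03, 0], [0.414, 0.002, 0.07, 0], [0.414, 0.002, 0.07, 0], [0.414, 0.002, 0.07, 0], [0.414, 0.002, 0.07, 0]],
  ],
)

```text
time_s: 13.37
eef_pos: [0.4599, -0.1406, 0.1013]
eef_rot: [0.0, 0.794, 0.608, 0.0]
wrist_force: [-0.6, -0.8, 0.0]
opening: 0.998
grasp_force: 0.0
```

```bash
python3 - <<'E'
from h import *
go((.458,-.139),.029,SBY+np.pi/2)
E
```

```text
shift [ 0.0025 -0.0057  0.1808] roll 0.0002 | tcp [ 0.4599 -0.1406  0.1013] yaw 74.8 t 13.3667 F [-0.6 -0.8  0. ] op 0.998 g 0.0
```

Call:
drive_tool(
  plan=[
    [[0.002, -0.004, 0.06, 0], [0.002, -0.004, 0.11, 0], [0.002, -0.004, 0.15, 0], [0.002, -0.004, 0.17, 0], [0.002, -0.004, 0.18, 0], [0.002, -0.004, 0.18, 0], [0.002, -0.004, 0.18, 0]],
  ],
)

```text
time_s: 13.95
eef_pos: [0.4591, -0.1402, 0.0297]
eef_rot: [0.001, 0.795, 0.607, 0.0]
wrist_force: [0.4, 0.7, 0.0]
opening: 1.003
grasp_force: 0.0
```

Call:
drive_tool(
  plan=[
    [[0, 0, 0, 0], [0, 0, 0, 0], [0, 0, 0, 0], [0, 0, 0, 0], [0, 0, 0, 0], [0, 0, 0, 0], [0, 0, 0, 0], [0, 0, 0, 0]],
  ],
  jaw=1,
)

```text
time_s: 14.62
eef_pos: [0.4591, -0.14, 0.0301]
eef_rot: [0.001, 0.794, 0.607, 0.0]
wrist_force: [-2.3, 0.3, 7.0]
opening: 0.637
grasp_force: 61.9
```

Call:
drive_tool(
  plan=[
    [[0, 0, -0.02, 0], [0, 0, -0.06, 0], [0, 0, -0.12, 0], [0, 0, -0.18, 0], [0, 0, -0.24, 0], [0, 0, -0.27, 0], [0, 0, -0.27, 0], [0, 0, -0.27, 0]],
  ],
)

```text
time_s: 15.28
eef_pos: [0.4587, -0.1398, 0.1376]
eef_rot: [0.001, 0.794, 0.607, 0.0]
wrist_force: [-0.4, -0.8, -2.3]
opening: 0.638
grasp_force: 63.7
```

```bash
python3 - <<'E'
from h import *
go(BX,.135,BXY)
E
```

```text
shift [-0.5351  0.1876  0.007 ] roll 0.4206 | tcp [ 0.4587 -0.1398  0.1376] yaw 74.8 t 15.2833 F [-0.4 -0.8 -2.3] op 0.638 g 63.7
```

Call:
drive_tool(
  plan=[
    [[-0.02, 0.01, 0, 0.015], [-0.06, 0.02, 0, 0.04], [-0.11, 0.04, 0, 0.075], [-0.16, 0.056, 0, 0.11], [-0.21, 0.074, 0, 0.145], [-0.26, 0.091, 0, 0.18], [-0.31, 0.109, 0, 0.215], [-0.36, 0.126, 0, 0.25], [-0.41, 0.144, 0, 0.285], [-0.46, 0.161, 0, 0.32], [-0.505, 0.177, 0, 0.355], [-0.525, 0.184, 0, 0.385]],
  ],
)

```text
time_s: 16.28
eef_pos: [0.4734, -0.3632, 0.1347]
eef_rot: [-0.001, 0.999, 0.044, -0.001]
wrist_force: [0.5, 0.4, -2.0]
opening: 0.639
grasp_force: 63.7
```

```bash
python3 - <<'E'
from h import *
go(BX,.12,BXY)
E
```

```text
shift [0.0035 0.0075 0.0368] roll 0.0333 | tcp [ 0.4734 -0.3632  0.1347] yaw 5.1 t 16.2833 F [ 0.5  0.4 -2. ] op 0.639 g 63.7
```

Call:
drive_tool(
  plan=[
    [[0.003, 0.005, 0, 0.02], [0.003, 0.005, 0.02, 0.0345], [0.003, 0.005, 0.035, 0.0345], [0.003, 0.005, 0.035, 0.0345], [0.003, 0.005, 0.035, 0.0345], [0.003, 0.005, 0.035, 0.0345]],
  ],
)

```text
time_s: 16.78
eef_pos: [0.4755, -0.363, 0.1223]
eef_rot: [-0.0, 1.0, -0.006, -0.0]
wrist_force: [0.3, 0.2, -1.8]
opening: 0.634
grasp_force: 63.7
```

```bash
python3 - <<'E'
from h import *
p,d,K,R,t=cam("scene"); cv2.imwrite("pics/overbox.png",cv2.resize(p[110:230,290:410],None,fx=5,fy=5)[:,:,::-1])
W=world(d,K,R,t); L=loc(W,BX,BXY); z=W[...,2]
def fit(k,n):
    P=np.c_[L[k],z[k]]
    if len(P)<10: return print(n,len(P))
    A=np.c_[P[:,:2],np.ones(len(P))]; print(n,len(P),P.min(0).round(3),P.max(0).round(3),"med z",np.median(P[:,2]).round(4),"plane",np.linalg.lstsq(A,P[:,2],rcond=None)[0].round(4))
k=(np.abs(L[...,0])<.1)&(np.abs(L[...,1])<.05)&(z>.12)&(z<.165)&(p.mean(2)>110); fit(k,"plate")
go(BX,.027,BXY)
T=cam("top"); np.savez("overbox.npz",p=T[0],d=T[1]); 
W=world(T[1],*T[2:]);L=loc(W,BX,BXY); z=W[...,2]
fit((np.abs(L[...,0])<.1)&(np.abs(L[...,1])<.05)&(z>.12)&(z<.165)&(T[0].mean(2)>110),"plate top")
fit((np.abs(L[...,0])<.12)&(np.abs(L[...,1])<.05)&(z>.052)&(z<.066),"rim top")
E
```

```text
plate 102 [-0.018 -0.024  0.144] [0.072 0.034 0.15 ] med z 0.1469 plane [0.0045 0.0249 0.1464]
shift [-0.0018  0.0069  0.2395] roll 0.0014 | tcp [ 0.4758 -0.3633  0.1228] yaw -0.7 t 16.8333 F [-0.2 -0.7 -2. ] op 0.637 g 63.7
plate top 468 [-0.076 -0.025  0.141] [0.074 0.033 0.154] med z 0.1488 plane [-0.0023 -0.0014  0.1488]
rim top 60 [0.04  0.013 0.052] [0.085 0.04  0.065] med z 0.0585 plane [-0.0059 -0.0824  0.0621]
```

View pics/overbox.png

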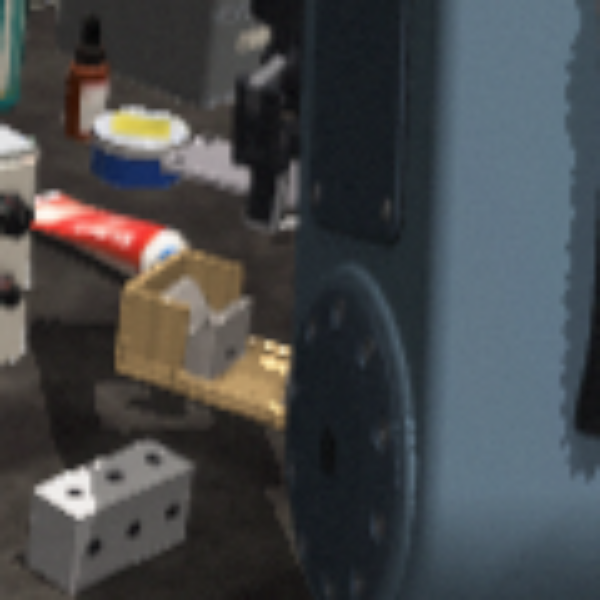

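The plate is over the box, level and along it. It is about 3 mm too far toward +y. I'll correct that and stop just above the rim.

Call:
drive_tool(
  plan=[
    [[0, 0.004, 0.02, 0.001], [0, 0.008, 0.07, 0.001], [0, 0.008, 0.12, 0.001], [0, 0.008, 0.16, 0.001], [0, 0.008, 0.18, 0.001], [0, 0.008, 0.185, 0.001], [0, 0.008, 0.185, 0.001], [0, 0.008, 0.185, 0.001]],
  ],
)

```text
time_s: 17.55
eef_pos: [0.4763, -0.3673, 0.0498]
eef_rot: [0.001, 1.0, -0.008, 0.001]
wrist_force: [0.4, -0.2, -1.1]
opening: 0.641
grasp_force: 63.7
```

```bash
python3 - <<'E'
from h import *
go(BX,.027,BXY)
T=cam("top"); cv2.imwrite("pics/rim.png",cv2.resize(T[0][180:280,310:410],None,fx=6,fy=6)[:,:,::-1])
W=world(T[1],*T[2:]);L=loc(W,BX,BXY); z=W[...,2]
k=(np.abs(L[...,0])<.1)&(np.abs(L[...,1])<.045)&(z>.0655)&(z<.085); P=np.c_[L[k],z[k]]
print(len(P),np.percentile(P,[1,99],axis=0).round(4))
Z=np.load("top0.npz"); a=np.abs(loc(world(Z["d"],Z["K"],Z["R"],Z["t"]),BX,BXY)); 
W0=world(Z["d"],Z["K"],Z["R"],Z["t"]); L0=loc(W0,BX,BXY); k=(np.abs(L0[...,0])<.12)&(np.abs(L0[...,1])<.06)&(W0[...,2]>.055)&(W0[...,2]<.066)
print("rim0",np.percentile(L0[k],[0,1,99,100],axis=0).round(4))
E
```

```text
shift [-0.0033 -0.0032  0.0569] roll 0.0001 | tcp [ 0.4763 -0.3673  0.0498] yaw -0.9 t 17.55 F [ 0.4 -0.2 -1.1] op 0.641 g 63.7
245 [[-0.0439 -0.0256  0.0681]
 [ 0.0719  0.0293  0.0803]]
rim0 [[-0.0856 -0.0392]
 [-0.0855 -0.039 ]
 [ 0.085   0.0392]
 [ 0.0852  0.0399]]
```

View pics/rim.png

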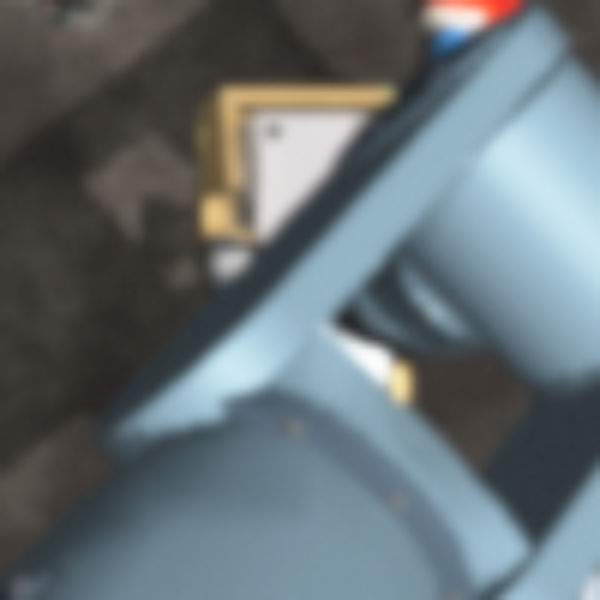

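The rim fits the box centre I used, and the plate's corner at crop (260,120) is inside the rim with even gaps. Lowering it now.

Call:
drive_tool(
  plan=[
    [[0, 0, 0.012, 0], [0, 0, 0.025, 0], [0, 0, 0.036, 0], [0, 0, 0.044, 0], [0, 0, 0.05, 0], [0, 0, 0.053, 0], [0, 0, 0.055, 0], [0, 0, 0.056, 0], [0, 0, 0.056, 0], [0, 0, 0.056, 0]],
  ],
)

```text
time_s: 18.43
eef_pos: [0.4757, -0.3666, 0.0272]
eef_rot: [-0.0, 1.0, -0.008, -0.0]
wrist_force: [-2.2, 3.4, 5.6]
opening: 0.636
grasp_force: 64.4
```

Call:
drive_tool(
  plan=[
    [[0, 0, 0, 0], [0, 0, 0, 0], [0, 0, 0, 0], [0, 0, 0, 0], [0, 0, 0, 0], [0, 0, 0, 0], [0, 0, 0, 0]],
  ],
  jaw=0,
)

```text
time_s: 19.02
eef_pos: [0.4757, -0.3667, 0.0264]
eef_rot: [-0.0, 1.0, -0.008, -0.0]
wrist_force: [-0.0, -0.1, -0.6]
opening: 0.999
grasp_force: 0.0
```

Call:
drive_tool(
  plan=[
    [[0, 0, -0.02, 0], [0, 0, -0.08, 0], [0, 0, -0.16, 0], [0, 0, -0.25, 0], [0, 0, -0.35, 0], [0, 0, -0.4, 0], [0, 0, -0.4, 0], [0, 0, -0.4, 0]],
  ],
)

```text
time_s: 19.68
eef_pos: [0.4765, -0.3674, 0.1888]
eef_rot: [0.002, 1.0, -0.008, 0.001]
wrist_force: [0.4, 0.3, -0.6]
opening: 1.001
grasp_force: 0.0
```

Call:
drive_tool(
  plan=[
    [[0, -0.05, 0, 0], [0, -0.15, 0, 0], [0, -0.25, 0, 0], [0, -0.35, 0, 0], [0, -0.45, 0, 0], [0, -0.55, 0, 0], [0, -0.6, 0, 0], [0, -0.6, 0, 0], [0, -0.6, 0, 0], [0, -0.6, 0, 0]],
  ],
)

```text
time_s: 20.52
eef_pos: [0.479, -0.127, 0.1856]
eef_rot: [-0.0, 1.0, -0.008, -0.001]
wrist_force: [-0.2, -0.8, -1.1]
opening: 1.001
grasp_force: 0.0
```

```bash
python3 - <<'E'
from h import *
T=cam("top"); p,d,K,R,t=T
W=world(d,K,R,t);L=loc(W,BX,BXY); z=W[...,2]
k=(np.abs(L[...,0])<.0785)&(np.abs(L[...,1])<.031)&(z>.042)
v,u=np.nonzero(k); A=np.c_[L[k],np.ones(k.sum())]; print(k.sum(),np.median(z[k]).round(4),np.linalg.lstsq(A,z[k],rcond=None)[0].round(4))
b=k&(p.max(2).astype(int)-p.min(2)<40)&(p.mean(2)>120); v,u=np.nonzero(b)
X=np.array([ray(i,j,.053,K,R,t) for i,j in zip(u,v)]); r=cv2.minAreaRect((X[:,:2]*1000).astype(np.float32)); print(r, loc(np.array(r[0])/1000,BX,BXY))
for n,c,hz in(("tin",(.6886,.1046),.038),("bearing",(.3622,.008),.014)):
    q=(np.hypot(W[...,0]-c[0],W[...,1]-c[1])<.08)&(np.abs(z-hz)<.005); r=cv2.minAreaRect((W[q][:,:2]*1000).astype(np.float32)); print(n,r)
go(BX,.2,BXY)
cv2.imwrite("pics/end.png",cv2.resize(p[140:290,200:400],None,fx=4,fy=4)[:,:,::-1])
E
```

```text
1130 0.0532 [-0.0037  0.0054  0.0532]
((474.7666015625, -363.9805603027344), (56.78156280517578, 149.1813201904297), 89.11829376220703) [-0.00026509  0.00201552]
tin ((689.3975219726562, 105.57832336425781), (73.32628631591797, 70.92204284667969), 0.57855224609375)
bearing ((366.9656066894531, -6.23387336730957), (30.190372467041016, 15.752331733703613), 21.677934646606445)
shift [-0.0007  0.5963 -0.0356] roll -0.0002 | tcp [ 0.4792 -0.1275  0.1858] yaw -0.9 t 20.5667 F [-0.1  0.2  0.4] op 1.002 g 0.0
```

View pics/end.png

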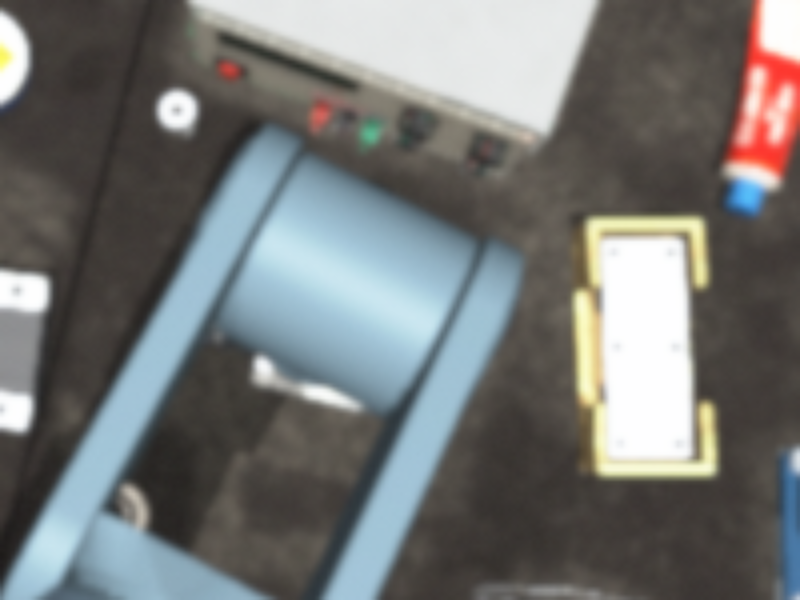

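The plate lies in the box at crop (645,345), flat with its top at 53 mm, and within 2 mm of centre. The coupling at crop (178,110) and the tin are where they were, and the bearing is partly hidden by the arm but was never touched. Handing in.

```bash
python3 -c "
from bench import ctrl; print(ctrl.hand_in())"
```

```text
the job is handed in; nothing more can be done
None
```

The cover plate is in the box, flat on both V-blocks and about 2 mm from the box's centre by the last camera check, and I handed the job in at about 21 s; no verdict came back.

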